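# Load the rock-plug grinder

## Task

Load the bench grinder for its next run. First push the brake lever over to on (away from the robot); then seat every taper-shank specimen holder that is on the bench fully home in a spindle of its own, its drive slots over the dogs, and drop an index pin all the way through the flange hole into the spindle's pin hole; when all of them are seated and pinned, pull the brake lever back to off. Do not knock over the jar or the plain straight-shank holder.

Things in the scene. Friction and masses are not known exactly. Their poses are not given: they have to be found in the camera images.
- spindle0: Upright steel spindle nose of the grinder, 92 mm square, the left-hand one seen from the robot of three alike 130 mm apart. Origin: centre of its top face, 75 mm above the bench, z up. Conical bore 33.6 mm wide at the face, taper 7 in 24, 48 mm deep. Dogs on the face at x = +33 and -33 mm: 10 mm long (x), 11 wide (y), 9 high, top 3 mm 7 wide. Turns about z, stiff (0.4 Nm) whatever the brake.
- hole0 (a point): Centre of the mouth of spindle0's only pin hole, in its top face at the spindle's y = +34 mm; 13 mm wide, right through the 24 mm thick nose plate. Axes as the spindle's.
- spindle1: Upright steel spindle nose of the grinder, 92 mm square, the middle one of three alike 130 mm apart. Origin: centre of its top face, 75 mm above the bench, z up. Conical bore 33.6 mm wide at the face, taper 7 in 24, 48 mm deep. Dogs on the face at x = +33 and -33 mm: 10 mm long (x), 11 wide (y), 9 high, top 3 mm 7 wide. Turns about z, stiff (0.4 Nm) whatever the brake.
- hole1 (a point): Centre of the mouth of spindle1's only pin hole, in its top face at the spindle's y = +34 mm; 13 mm wide, right through the 24 mm thick nose plate. Axes as the spindle's.
- spindle2: Upright steel spindle nose of the grinder, 92 mm square, the right-hand one of three alike 130 mm apart. Origin: centre of its top face, 75 mm above the bench, z up. Conical bore 33.6 mm wide at the face, taper 7 in 24, 48 mm deep. Dogs on the face at x = +33 and -33 mm: 10 mm long (x), 11 wide (y), 9 high, top 3 mm 7 wide. Turns about z, stiff (0.4 Nm) whatever the brake.
- hole2 (a point): Centre of the mouth of spindle2's only pin hole, in its top face at the spindle's y = +34 mm; 13 mm wide, right through the 24 mm thick nose plate. Axes as the spindle's.
- brake (a joint): Brake lever on a deck at the right-hand end of the grinder. 0 = off, leaning towards the robot; 1.0 rad = on, pushed over away from the robot. Stops at both ends, needs about 1 N at the knob and stays where it is left.
- brake_tip (a point): Centre of the lever's knob, a black 26 mm ball on a 10 mm rod, 80 mm from the hinge, about 142 mm above the bench. It swings in a vertical plane at right angles to the row of spindles, from 38 mm before the hinge (off) to 38 mm beyond it (on), rising 10 mm midway.
- holder0: Specimen holder (may be absent), 0.45 kg: taper shank down (32 mm wide, 18 at tip, 46 long), flange 76 mm square, 10 thick, stone plug on top, 38 mm diameter, 45 high, to grip. Origin: centre of flange underside (60 mm up on its stand, on the spindle's face when home), z up. Open slots 14 mm wide on its x axis, pin holes 14 mm at y = +34 and -34 mm. Half a turn fits as well.
- holder1: Specimen holder (may be absent), 0.45 kg: taper shank down (32 mm wide, 18 at tip, 46 long), flange 76 mm square, 10 thick, stone plug on top, 38 mm diameter, 45 high, to grip. Origin: centre of flange underside (60 mm up on its stand, on the spindle's face when home), z up. Open slots 14 mm wide on its x axis, pin holes 14 mm at y = +34 and -34 mm. Half a turn fits as well.
- holder2: Specimen holder (may be absent), 0.45 kg: taper shank down (32 mm wide, 18 at tip, 46 long), flange 76 mm square, 10 thick, stone plug on top, 38 mm diameter, 45 high, to grip. Origin: centre of flange underside (60 mm up on its stand, on the spindle's face when home), z up. Open slots 14 mm wide on its x axis, pin holes 14 mm at y = +34 and -34 mm. Half a turn fits as well.
- stand0: Loose grey plastic stand, 80 mm square and 60 mm high, with a 36 mm square hole right through; it carries holder0 at the start (empty if that one is absent). Origin: centre of its underside.
- stand1: Loose grey plastic stand, 80 mm square and 60 mm high, with a 36 mm square hole right through; it carries holder1 at the start (empty if that one is absent). Origin: centre of its underside.
- stand2: Loose grey plastic stand, 80 mm square and 60 mm high, with a 36 mm square hole right through; it carries holder2 at the start (empty if that one is absent). Origin: centre of its underside.
- pin0: Steel index pin standing upright, 0.08 kg: 10 mm shaft with pointed nose reaching 34 mm below its 20 mm collar; above it a 10 mm stem, then a 14 mm square grip from 40 to 85 mm up. Origin: centre of collar underside, z up. The collar rests on the block, 40 mm above the bench, at first; on the flange, 10 mm above the spindle's face, when home.
- pin1: Steel index pin standing upright, 0.08 kg: 10 mm shaft with pointed nose reaching 34 mm below its 20 mm collar; above it a 10 mm stem, then a 14 mm square grip from 40 to 85 mm up. Origin: centre of collar underside, z up. The collar rests on the block, 40 mm above the bench, at first; on the flange, 10 mm above the spindle's face, when home.
- pin2: Steel index pin standing upright, 0.08 kg: 10 mm shaft with pointed nose reaching 34 mm below its 20 mm collar; above it a 10 mm stem, then a 14 mm square grip from 40 to 85 mm up. Origin: centre of collar underside, z up. The collar rests on the block, 40 mm above the bench, at first; on the flange, 10 mm above the spindle's face, when home.
- pinblock: Loose wooden block 60 mm (x) by 170 mm (y), 40 mm high, 1.2 kg, with three 13 mm holes through it on its y axis, 55 mm apart, in which the pins stand. Origin: centre of its underside.
- jar: Bystander: small white jar with a blue lid, 58 mm across and 50 mm high, upright. Origin: centre of its underside.
- plain_holder: Bystander: a stone plug of 42 mm diameter and 55 mm height standing on the bench, with a straight 16 mm steel shank, 50 mm long, pointing up; it does not fit the spindles. Origin: centre of its underside.

How it is judged:
By the outcome, as a careful person would: the job done as asked, in the order asked, and still so for the second after the job is handed in, with the robot touching nothing.
Of holder0, holder1, holder2 only 2 to 3 are there at a start; the rules pass over those that are not, and their reading is None.
At some moment in a run one of stand0, stand1, stand2, pinblock may be knocked a few centimetres aside while the robot is not near it.
It also fails if it takes over 210 s, if anything falls off the work surface, if the arm or the gripper's body presses on something with over 40 N, if the wrist force passes 120 N, or if a joint passes its speed limit or range.

## Robot

A 7-joint arm with a two-finger parallel gripper is mounted at the origin on the work surface. World frame = base frame: x ahead of the robot, y to its left, z up, the work surface at z = 0. Lengths are in m, angles in rad, forces in N, time in s.
With the tool pointing down it reaches from about 0.4 to 0.9 m from the base axis. Payload 5.5 kg.
Tool frame: the origin (TCP) lies midway between the tips of the shut fingers; the grasp point (between the pads) lies 19 mm behind it; z points along the fingers, y is the line along which they close (so a half turn about z gives the same grasp; the last joint's range is limited). The gripper opens to 85 mm and grips with 20 to 120 N. Pads are 22 mm wide; open, the fingers measure 114 mm over their backs; the gripper's body (76 mm by 85 mm) begins 54 mm behind the grasp point. The pads swing forward as they close: fully open they stand 13 mm farther back than shut.
Start: joints at [-0.927, 0.501, -0.427, 1.55, 0.221, 1.138, -0.21], TCP at [0.242, 0.603, 0.231] pointing down, gripper open.
Joint ranges: [-2.88, 2.88], [-0.31, 2.03], [-1.54, 1.56], [0.2, 2.42], [-1.41, 4.55], [0.19, 2.02], [-2.57, 2.57]. Speed limits (rad/s): [2.57, 2.57, 3.14, 3.14, 3.14, 3.14, 3.14].

## Interface

Orientations are given as a rotation vector (axis times angle).
In Python, from workcell import observe, camera, camera_params, job gives the robot as it stands.
- The arm moves only by the tool apply_moves, never from a script. Its argument "rows" is one flat list of numbers, 6 for each row, row after row: the shift along the world's x, y, z in units of 50 mm (1.0 is 50 mm), then the turn, a rotation vector about the world's x, y, z in units of 8 degrees (1.0 is 8 degrees). A call has 1 to 12 rows; each row is the pose to reach, as a shift and turn from the pose commanded when the call began; what a row does not reach only later rows make up. A row lasts 1/10 s, in which the tool goes at most 50 mm and 8.59 degrees, less where a joint would pass 70% of its speed; a pose out of reach is approached as far as the arm can. A call with a gripper value outside its range is refused whole. "gripper" is the gripper command: -1 is shut, 1 is fully open, values between are in proportion, set as the call begins (left out, the last holds). The fingers move at their own pace and stop on an object; "grip_force" is the grip in N (left out, the last holds). Time passes only in rows, so rows that repeat a pose let the fingers close. It gives the time, the measured TCP pose, the force, the opening and the grip force at its end, in the units of the state.
- observe(): the state, without advancing time (a new reading comes with each control period).
- camera(name): name is "side" or "top"; returns the picture (420x560x3 uint8, blue, green, red); there is no depth.
- camera_params(name): a dict with "fx", "fy", "cx", "cy" (pixels), "k1" (the pictures are not rectified: a ray, as slopes to the right and down, at radius r is drawn at 1 + k1 r^2 times it, then the intrinsics apply), "view" (4x4, takes a point from world to camera coordinates). Camera axes: x right, y down, z forward; pixel columns grow to the right and rows downward; lengths in m; the calibration is good to about 2 mm. A picture is of the moment at which its call begins. camera_params takes no time and is no camera call.
- job.hand_in(): hands the job in; it is judged then, once.
The state is a dict: "time": time; "joint_positions": joint angles; "qvel": joint speeds; "tau": joint torques, N m; "ee_pos": TCP position; "tool_rot": TCP orientation; "contact_force": force on the tool from outside, world axes, zero at the start; "wrist_torque": the same for the moment, N m; "finger_gap": opening from 0.0 (shut) to 1.0 (fully open); "gripper_force": force on a finger pad.
Only numpy, scipy, OpenCV 4.12 (cv2) and the standard library are available. Lean on these libraries where they do the work, as an engineer would, in place of code of your own. Each camera call takes 0.05 s, during which the arm holds its last target. There are 200 camera calls.

## Working session

There is one attempt and no reset: what is moved stays moved. The work goes in short steps, Python scripts to look and compute and a tool call to move; the robot and the scene stay as the last step left them, time stands still between calls to the robot, and variables do not carry over. Pictures are saved under pics/ and viewed, at most 14 in all, crops included, and the job is handed in when it is done.

Besides the shell and the picture viewer there is one more tool, called after ">>>" as name(argument=value, ...), one argument or row to a line, values as JSON. apply_moves: Moves the arm, as the interface text tells. Its arguments: {"type":"object","properties":{"rows":{"type":"array","items":{"type":"number"}},"gripper":{"type":"number"},"grip_force":{"type":"number"}},"required":["rows"]}

```bash
ls; mkdir -p pics
python3 - <<'E'
from workcell import observe, camera, camera_params
import cv2
for n in("side","top"):
    cv2.imwrite(f"pics/{n}0.png",camera(n)); p=camera_params(n); print(n,p)
print(observe())
E
```

```text
pics
side {'fx': 471.8660938215077, 'fy': 471.8660938215077, 'cx': 289.6473194404139, 'cy': 214.11481759998728, 'k1': -0.021461388477684622, 'view': array([[ 0.91647866, -0.39956416,  0.02038023, -0.49874603],
       [-0.2397122 , -0.58918433, -0.7716216 ,  0.1803388 ],
       [ 0.32032005,  0.70228933, -0.63575527,  0.92445055],
       [ 0.        ,  0.        ,  0.        ,  1.        ]])}
top {'fx': 465.9490053213075, 'fy': 465.9490053213075, 'cx': 287.2615031052051, 'cy': 206.8076324806111, 'k1': 0.01937124932713757, 'view': array([[ 0.10906635, -0.99402137,  0.00510338, -0.06364537],
       [-0.9707675 , -0.10761637, -0.21454413,  0.50169976],
       [ 0.21381065,  0.01844535, -0.97670096,  1.09350591],
       [ 0.        ,  0.        ,  0.        ,  1.        ]])}
{'time': 0.1, 'joint_positions': array([-0.92678478,  0.50176972, -0.42680773,  1.55137006,  0.22081185,
        1.13830775, -0.21029579]), 'qvel': array([-0.00118463, -0.00176049, -0.00023252, -0.00146536, -0.00060151,
        0.00110904,  0.00133874]), 'tau': array([-1.03404798e-02, -5.70827651e+01, -5.83810598e+00, -2.81744939e+01,
        1.06057155e-02,  5.62966248e-03, -3.01005241e-05]), 'ee_pos': array([0.24138856, 0.60282405, 0.23034305]), 'tool_rot': array([-5.94398969e-01, -3.08445117e+00,  2.75667688e-03]), 'contact_force': array([-0.41026232, -0.83236409,  0.23282621]), 'wrist_torque': array([-0.01320436,  0.00277072,  0.01857712]), 'gripper_force': 0.0, 'finger_gap': 1.001826843490172}
```

View pics/top0.png

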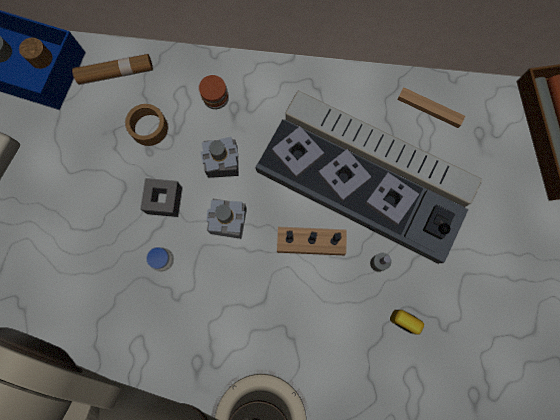

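View pics/side0.png

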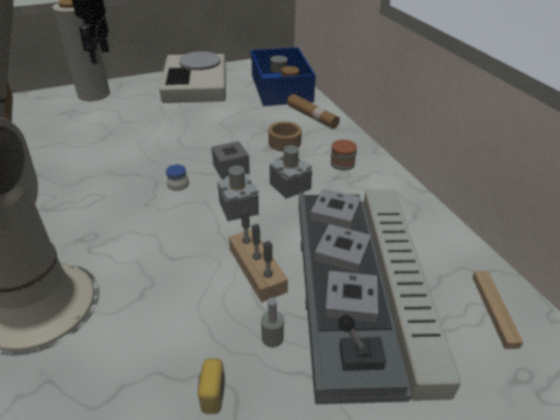

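```bash
cat > h.py <<'E'
import numpy as np, cv2
from workcell import observe, camera, camera_params
def K(n):
    p=camera_params(n); return p,np.array([[p['fx'],0,p['cx']],[0,p['fy'],p['cy']],[0,0,1.]]),np.array([p['k1'],0,0,0,0])
def ray(n,px):
    p,k,d=K(n); u=cv2.undistortPoints(np.array(px,float).reshape(-1,1,2),k,d).reshape(-1,2)
    R=p['view'][:3,:3];t=p['view'][:3,3]
    return -R.T@t,np.c_[u,np.ones(len(u))]@R
def plane(n,px,z):
    o,d=ray(n,px); return o+d*((z-o[2])/d[:,2])[:,None]
def proj(n,P):
    p,k,d=K(n); R=p['view'][:3,:3]
    return cv2.projectPoints(np.array(P,float).reshape(-1,1,3),cv2.Rodrigues(R)[0],p['view'][:3,3],k,d)[0].reshape(-1,2)
def tri(a,b):
    o1,d1=ray("side",a);o2,d2=ray("top",b);d1=d1[0];d2=d2[0]
    s=np.linalg.lstsq(np.c_[d1,-d2],o2-o1,rcond=None)[0]
    p,q=o1+s[0]*d1,o2+s[1]*d2
    return (p+q)/2,np.linalg.norm(p-q)
E
python3 - <<'E'
import cv2
t=cv2.imread("pics/top0.png")
cv2.imwrite("pics/c1.png",cv2.resize(t[85:285,255:475],None,fx=3.6,fy=3,interpolation=cv2.INTER_CUBIC)[:600,:792])
cv2.imwrite("pics/c2.png",cv2.resize(t[125:265,190:355],None,fx=4,fy=4,interpolation=cv2.INTER_CUBIC))
E
```

```text
(no output)
```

View pics/c1.png

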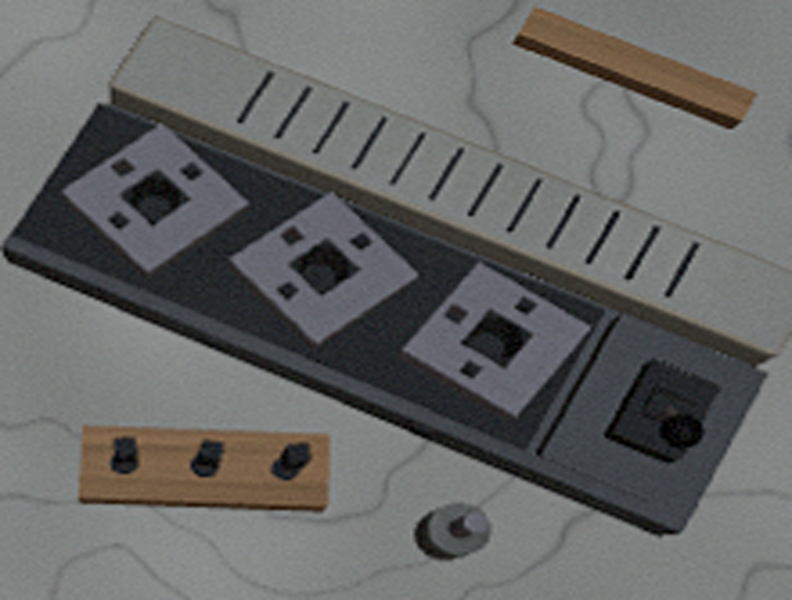

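View pics/c2.png

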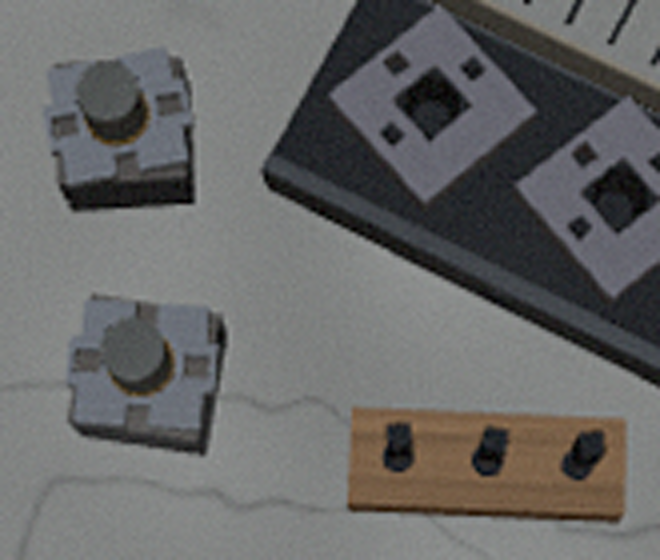

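Run:
```python
from h import *
t=cv2.imread("pics/top0.png"); s=cv2.imread("pics/side0.png")
for p in [(280,160),(298,140),(216,160),(230,225),(222,207),(207,207),(250,200),(290,150),(276,150)]: print(p,cv2.blur(t,(3,3))[p[1],p[0]])
for n,im in(("top",t),("side",s)):
    b=cv2.GaussianBlur(im,(5,5),0).astype(int)
    m=((b[...,0]-b[...,1]>=7)&(b[...,2]-b[...,1]>=0)&(b[...,1]>65)).astype(np.uint8)*255
    m=cv2.morphologyEx(m,cv2.MORPH_OPEN,np.ones((3,3)))
    cs,_=cv2.findContours(m,cv2.RETR_EXTERNAL,cv2.CHAIN_APPROX_NONE)
    for c in cs:
        if cv2.contourArea(c)>250:
            r=cv2.minAreaRect(c); print(n,cv2.contourArea(c),np.round(r[0],1),np.round(r[1],1),round(r[2],1))
```

```text
(280, 160) [41 40 40]
(298, 140) [107  98  99]
(216, 160) [54 66 74]
(230, 225) [121 112 107]
(222, 207) [81 80 78]
(207, 207) [135 136 135]
(250, 200) [128 130 128]
(290, 150) [35 33 32]
(276, 150) [116 106 106]
```

```bash
cat >> h.py <<'E'
def blobs(n,im):
    b=cv2.GaussianBlur(im,(5,5),0).astype(int)
    m=((b[...,0]-b[...,1]>=5)&(b[...,0]-b[...,1]<=18)&(b[...,1]>65)).astype(np.uint8)*255
    m=cv2.morphologyEx(m,cv2.MORPH_OPEN,np.ones((3,3)))
    cs,_=cv2.findContours(m,cv2.RETR_EXTERNAL,cv2.CHAIN_APPROX_NONE)
    return m,[c for c in cs if 250<cv2.contourArea(c)<2500]
E
python3 - <<'E'
from h import *
for n in("top","side"):
    im=cv2.imread(f"pics/{n}0.png")
    m,cs=blobs(n,im)
    for c in cs:
        u=cv2.boundingRect(c)
        for z in(.07,.075):
            P=plane(n,c.reshape(-1,2),z)[:,:2]*1000
            r=cv2.minAreaRect(P.astype(np.float32)); print(n,u,z,np.round(r[0],1),np.round(r[1],1),round(r[2],1))
    cv2.imwrite(f"pics/m_{n}.png",m)
E
python3 -c "
import cv2,numpy as np
cv2.imwrite('pics/m.png',np.hstack([cv2.resize(cv2.imread('pics/m_top.png')[80:280,180:480],(400,267)),cv2.resize(cv2.imread('pics/m_side.png')[130:350,200:400],(400,267))]))"
```

```text
top (411, 193, 41, 40) 0.07 [ 529.1 -344.4] [ 56.4 120.3] 46.0
top (411, 193, 41, 40) 0.075 [ 527.9 -343. ] [ 56.2 119.7] 46.0
top (368, 173, 51, 50) 0.07 [ 554.1 -261.7] [93.6 93.8] 59.6
top (368, 173, 51, 50) 0.075 [ 552.7 -260.6] [93.1 93.4] 59.6
top (320, 150, 51, 49) 0.07 [ 602.  -140.1] [94.3 93.8] 45.1
top (320, 150, 51, 49) 0.075 [ 600.4 -139.6] [93.9 93.4] 45.1
top (273, 128, 50, 47) 0.07 [649.3 -18.6] [93.6 93.9] 46.6
top (273, 128, 50, 47) 0.075 [647.6 -18.7] [93.2 93.4] 46.6
```

View pics/m.png

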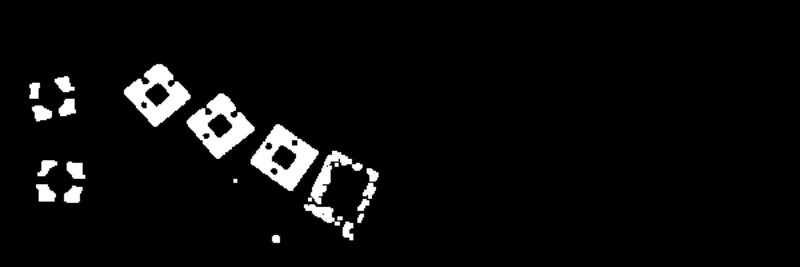

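```bash
python3 - <<'E'
from h import *
im=cv2.imread("pics/top0.png")
b=cv2.GaussianBlur(im,(3,3),0).astype(int)
for box in((197,132,243,172),(202,195,248,234)):
    x0,y0,x1,y1=box
    m=np.zeros(im.shape[:2],np.uint8); m[y0:y1,x0:x1]=((b[...,0]-b[...,1]>=4)&(b[...,1]>60))[y0:y1,x0:x1]*255
    m=cv2.morphologyEx(m,cv2.MORPH_OPEN,np.ones((2,2)))
    P=plane("top",cv2.findNonZero(m).reshape(-1,2),.07)[:,:2]*1000
    r=cv2.minAreaRect(P.astype(np.float32)); print(np.round(r[0],1),np.round(r[1],1),round(r[2],1))
    # plug top circle: neutral gray darker
    sub=(abs(b[...,0]-b[...,1])<=3)&(b[...,1]<100)&(b[...,1]>65)
    k=np.zeros_like(m); k[y0:y1,x0:x1]=sub[y0:y1,x0:x1]*255
    k=cv2.morphologyEx(k,cv2.MORPH_OPEN,np.ones((5,5)))
    for c in cv2.findContours(k,0,2)[0]: 
        if cv2.contourArea(c)>80:
            q,rr=cv2.minEnclosingCircle(c); print(' plug',q,rr,np.round(plane("top",[q],.115)*1000,1))
    cx=np.array(r[0])
    cv2.imwrite(f"pics/k{x0}.png",k)
print('spindle holes', plane("top",[(288.9,140.7),(336.0,163.9),(381.5,189.5)],.075)[:,:2])
kn=(255+682/3.6,85+431/3); print('knob',kn,plane("top",[kn],.142), tri((347,323),kn))
pins=[(255+x/3.6,85+y/3) for x,y in((124,444),(210,447),(298,451))]
print('pin tops', plane("top",pins,.125))
# pin tops in the side
print(proj("side",plane("top",pins,.125)), proj("side",[[.6475,-.0187,.075],[.6,-.1396,.075],[.5527,-.2606,.075]]))
E
python3 - <<'E'
import cv2,numpy as np
s=cv2.imread("pics/side0.png")
a=cv2.resize(s[140:305,205:345],None,fx=3.6,fy=3.6,interpolation=cv2.INTER_CUBIC)
cv2.imwrite("pics/c3.png",a)
t=cv2.imread("pics/top0.png")
a=cv2.resize(t[130:240,195:252],None,fx=5.4,fy=5.4,interpolation=cv2.INTER_CUBIC)
b=cv2.resize(t[218:262,272:352],None,fx=5.4,fy=5.4,interpolation=cv2.INTER_CUBIC)
c=np.zeros((600,750,3),np.uint8);c[:a.shape[0],:a.shape[1]]=a;c[:b.shape[0],310:310+b.shape[1]]=b
cv2.imwrite("pics/c4.png",cv2.convertScaleAbs(c,alpha=1.7))
E
```

```text
[616.4 173. ] [76.5 90.3] 18.4
 plug (215.92857360839844, 147.07142639160156) 7.709751605987549 [[619.2 176.4 115. ]]
[461.4 136.1] [76.9 90.7] 3.4
 plug (218.5, 209.5) 12.103818893432617 [[468.4 148.8 115. ]]
spindle holes [[ 0.66958112  0.0057104 ]
 [ 0.62229908 -0.11645356]
 [ 0.56949949 -0.23245791]]
knob (444.44444444444446, 228.66666666666666) [[ 0.47544745 -0.3665746   0.142     ]] (array([ 0.47622346, -0.36566017,  0.14661943]), np.float64(0.0035226751991794003))
pin tops [[ 0.42998602 -0.02121689  0.125     ]
 [ 0.43368377 -0.07561706  0.125     ]
 [ 0.43675936 -0.13130103  0.125     ]]
[[243.99765105 210.85559094]
 [254.91426749 226.5229258 ]
 [266.68035141 244.00304277]] [[335.31316807 204.54387307]
 [342.33470656 243.69682578]
 [351.06365415 291.81170618]]
```

View pics/c4.png

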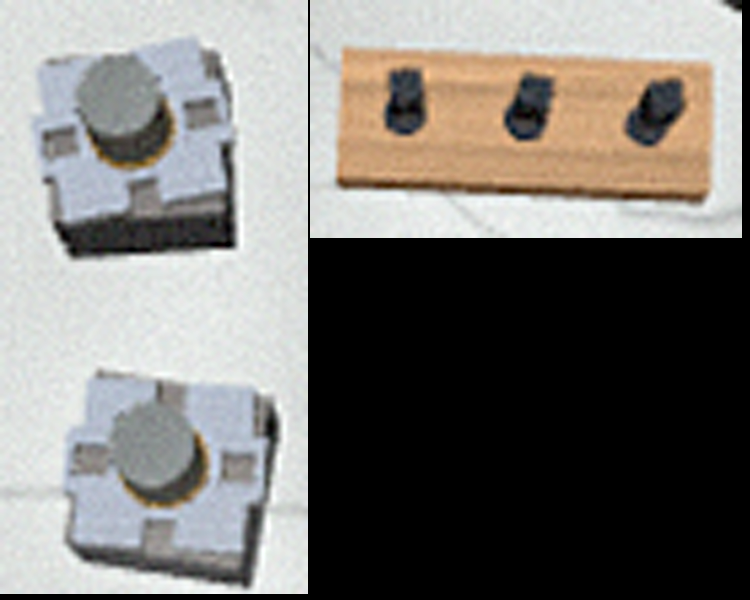

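View pics/c3.png

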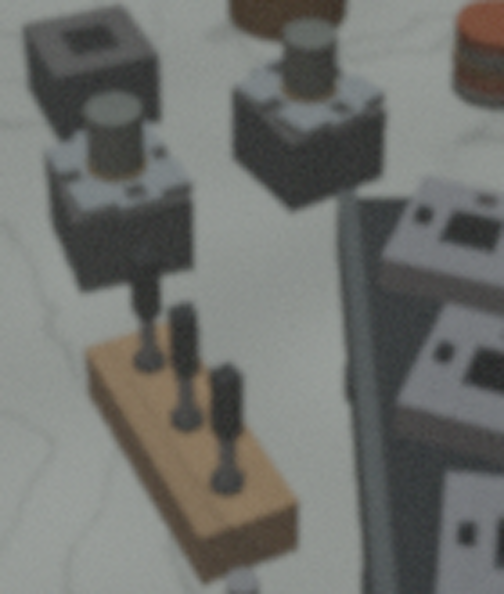

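>>> apply_moves(
  rows=[1,-1,0.2,0,0,0,2,-2,0.4,0,0,0,3,-3,0.4,0,0,0,4,-4,0.4,0,0,0,5,-5,0.4,0,0,0,5.2,-6,0.4,0,0,0,5.2,-7,0.4,0,0,0,5.2,-8,0.4,0,0,0,5.2,-9,0.4,0,0,0,5.2,-10,0.4,0,0,0,5.2,-11,0.4,0,0,0,5.2,-12,0.4,0,0,0],
  gripper=-1,
)

```text
time: 1.3
ee_pos: [0.4972, 0.0907, 0.251]
tool_rot: [-0.595, -3.085, 0.0]
contact_force: [1.0, 0.3, -0.7]
finger_gap: -0.002
gripper_force: 0.0
```

```bash
cat >> h.py <<'E'
def rect(P,dims):
    "P plane points mm of a rectangle outline; refine the minAreaRect by line fits on its sides"
    P=P.astype(np.float32); r=cv2.minAreaRect(P); c=np.array(r[0]); a=np.radians(r[2])
    H=cv2.convexHull(P).reshape(-1,2)
    for _ in range(3):
        R=np.array([[np.cos(a),np.sin(a)],[-np.sin(a),np.cos(a)]]); Q=(P-c)@R.T
        h=(Q.max(0)-Q.min(0))/2; sl=[];off=np.zeros(2);w=[]
        for ax in(0,1):
            m=[]
            for sg in(-1,1):
                s=(abs(sg*Q[:,ax]-h[ax])<4)&(abs(Q[:,1-ax])<.85*h[1-ax])
                k=np.polyfit(Q[s,1-ax],Q[s,ax],1); m.append(k[1]); sl.append(-k[0] if ax==0 else k[0])
            off[ax]=sum(m)/2; w.append(m[1]-m[0])
        c=c+R.T@off; a+=np.mean(sl)
    return c,np.degrees(a),w,np.degrees(sl)
E
python3 - <<'E'
from h import *
im=cv2.imread("pics/top0.png"); m,cs=blobs("top",im)
for c in cs[1:]:
    P=plane("top",c.reshape(-1,2),.075)[:,:2]*1000
    c,a,w,sl=rect(P,0); print(np.round(c,1),round(a,2),np.round(w,1),np.round(sl,1))
print(plane("top",[(217.2,147.6),(223.1,212.4)],.115))
print(tri((205+309/3.6,140+33/3.6),(217.2,147.6)),tri((205+114/3.6,140+109/3.6),(223.1,212.4)))
o=observe(); print(o['ee_pos'],o['tool_rot'])
E
```

```text
[ 552.7 -260.6] 59.47 [91.2 90.7] [ 0.   0.1 -0.2  0. ]
[ 600.1 -139.6] 45.03 [91.4 90.5] [-0.4  0.6  0.  -0.3]
[647.4 -18.4] 46.74 [91.  90.6] [ 0.5 -0.5 -0.3  0.4]
[[0.61823836 0.17317025 0.115     ]
 [0.46279422 0.13726643 0.115     ]]
(array([0.61856036, 0.17234932, 0.11799604]), np.float64(0.002606388705099852)) (array([0.46469708, 0.13674513, 0.11622117]), np.float64(0.004266973520036967))
[0.49724522 0.09068962 0.25102636] [-5.94713724e-01 -3.08454345e+00  7.13344281e-05]
```

>>> apply_moves(
  rows=[-0.2,-1,-0.2,0,0,0,-0.4,-2,-0.4,0,0,0,-0.6,-3,-0.6,0,0,0,-0.8,-4,-0.8,0,0,0,-1,-5,-1,0,0,0,-1.2,-6,-1,0,0,0,-1.4,-7,-1,0,0,0,-1.4,-8,-1,0,0,0,-1.4,-8.6,-1,0,0,0,-1.4,-8.6,-1,0,0,0,-1.4,-8.6,-1,0,0,0,-1.4,-8.6,-1,0,0,0],
)

```text
time: 2.5
ee_pos: [0.4277, -0.3354, 0.2007]
tool_rot: [-0.592, -3.084, -0.002]
contact_force: [0.5, 0.7, -0.8]
finger_gap: 0.003
gripper_force: 0.0
```

>>> apply_moves(
  rows=[0,-0.2,-0.7,0,0,0,0,-0.25,-1.4,0,0,0,0,-0.25,-1.4,0,0,0,0.4,-0.4,-1.4,0,0,0,0.7,-0.5,-1.4,0,0,0,1.0,-0.65,-1.4,0,0,0,1.3,-0.75,-1.4,0,0,0,1.6,-0.87,-1.4,0,0,0,1.8,-0.94,-1.4,0,0,0,1.95,-1,-1.4,0,0,0,2,-1.03,-1.4,0,0,0,2,-1.03,-1.4,0,0,0],
)

```text
time: 3.7
ee_pos: [0.5211, -0.3841, 0.1308]
tool_rot: [-0.591, -3.07, -0.01]
contact_force: [-17.7, 10.5, 12.9]
finger_gap: 0.002
gripper_force: 10.3
```

Run:
```python
from h import *
import cv2
for n in("top","side"):
    im=camera(n); cv2.imwrite(f"pics/{n}1.png",im)
a=cv2.resize(cv2.imread("pics/side1.png")[250:400,280:430],None,fx=2.6,fy=2.6)
b=cv2.resize(cv2.imread("pics/top1.png")[150:270,350:500],None,fx=2.6,fy=2.6)
c=np.zeros((390,780,3),np.uint8);c[:,:390]=a;c[:312,390:]=b;cv2.imwrite("pics/c5.png",c)
```

```text
(no output)
```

View pics/c5.png

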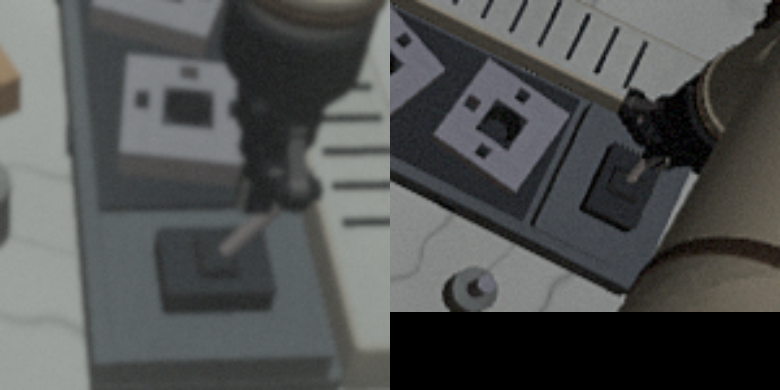

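>>> apply_moves(
  rows=[-0.4,0.15,0,0,0,0,-0.8,0.3,0.3,0,0,0,-1.2,0.6,1.2,0,0,0,-1.3,1.5,2,0,0,0,-1.3,2.5,2,0,0,0,-1.3,3.5,2,0,0,0,-1.3,4.5,2,0,0,0,-1.3,5.5,2,0,0,0,-1.3,6.5,2,0,0,0,-1.3,7.4,2,0,0,0,-1.3,7.4,2,0,0,0,-1.3,7.4,2,0,0,0],
  gripper=1,
)

```text
time: 5.0
ee_pos: [0.4626, -0.0164, 0.2323]
tool_rot: [0.586, 3.085, 0.0]
contact_force: [-0.5, -1.2, -1.1]
finger_gap: 1.001
gripper_force: 0.0
```

```bash
cat >> h.py <<'E'
def holder(im,cx,cy,hw=26,n="top"):
    "flange pose from the top picture around a predicted pixel"
    b=cv2.GaussianBlur(im,(3,3),0).astype(int); x0,y0=int(cx-hw),int(cy-hw); x1,y1=x0+2*hw,y0+2*hw
    m=np.zeros(im.shape[:2],np.uint8); m[y0:y1,x0:x1]=((b[...,0]-b[...,1]>=4)&(b[...,1]>60))[y0:y1,x0:x1]*255
    m=cv2.morphologyEx(m,cv2.MORPH_OPEN,np.ones((2,2)))
    P=plane("top",cv2.findNonZero(m).reshape(-1,2),.07)[:,:2]*1000
    return cv2.minAreaRect(P.astype(np.float32))
E
python3 - <<'E'
from h import *
im=camera("top"); cv2.imwrite("pics/top2.png",im)
for x,y in((.6165,.173),(.4615,.1365)):
    u=proj("top",[[x,y,.07]])[0]; print(u,holder(im,*u,24))
o=observe(); print(o['ee_pos'],o['tool_rot'])
E
```

```text
[219.73777761 154.39518079] ((616.5665283203125, 173.298095703125), (76.98686981201172, 89.7791976928711), 18.443382263183594)
[225.75042496 216.73248878] ((462.25579833984375, 136.429931640625), (75.1644287109375, 89.58935546875), 3.394796133041382)
[ 0.46262227 -0.01837041  0.23204793] [ 5.91412678e-01  3.08422730e+00 -5.23004410e-04]
```

>>> apply_moves(
  rows=[0,1,0,0,0,0,0,2,0,0,0,0,0,3,0,0,0,0,0,3.1,-0.5,0,0,0,0,3.1,-1,0,0,0,0,3.1,-1.5,0,0,0,0,3.1,-2,0,0,0,0,3.1,-2.5,0,0,0,0,3.1,-2.8,0,0,0,0,3.1,-3.05,0,0,0,0,3.1,-3.05,0,0,0,0,3.1,-3.05,0,0,0],
  gripper=1,
)

```text
time: 6.25
ee_pos: [0.4631, 0.1357, 0.0791]
tool_rot: [0.596, 3.084, -0.0]
contact_force: [0.5, -0.4, 0.6]
finger_gap: 1.002
gripper_force: 0.0
```

>>> apply_moves(
  rows=[0,0,0,0,0,0,0,0,0,0,0,0,0,0,0,0,0,0,0,0,0,0,0,0,0,0,0,0,0,0,0,0,0,0,0,0,0,0,0,0,0,0,0,0,0,0,0,0],
  gripper=-1,
  grip_force=70,
)

```text
time: 7.05
ee_pos: [0.4636, 0.1371, 0.0799]
tool_rot: [0.594, 3.083, 0.002]
contact_force: [-0.0, 1.4, 5.2]
finger_gap: 0.428
gripper_force: 69.4
```

>>> apply_moves(
  rows=[0,0,0.5,0,0,0,0,0,1.4,0,0,0,0,-0.2,2.3,0,0,0,0.3,-1,2.75,0,0,0,0.5,-1.9,2.75,0,0,-0.5,0.7,-2.8,2.75,0,0,-1,0.9,-3.7,2.75,0,0,-1.5,1.1,-4.6,2.75,0,0,-2,1.3,-5.5,2.75,0,0,-2.6,1.5,-6.4,2.75,0,0,-3.2,1.65,-7.2,2.75,0,0,-3.8,1.8,-7.95,2.75,0,0,-4.24],
)

```text
time: 8.25
ee_pos: [0.5514, -0.263, 0.2152]
tool_rot: [-1.473, -2.772, 0.001]
contact_force: [0.0, 0.7, -5.2]
finger_gap: 0.427
gripper_force: 71.5
```

>>> apply_moves(
  rows=[0,0,0,0,0,0,0,0,-0.4,0,0,0,0,0,-0.8,0,0,0,0,0,-0.9,0,0,0,0,0,-0.9,0,0,0,0,0,-0.9,0,0,0,0,0,-0.9,0,0,0],
)

```text
time: 8.95
ee_pos: [0.5533, -0.2614, 0.1724]
tool_rot: [1.467, 2.776, 0.0]
contact_force: [-0.1, 0.0, -5.6]
finger_gap: 0.427
gripper_force: 71.4
```

Run:
```python
from h import *
from scipy.spatial.transform import Rotation as R
o=observe(); print(o['ee_pos'],R.from_rotvec(o['tool_rot']).as_matrix(),o['contact_force'],o['finger_gap'])
for n in("top","side"): cv2.imwrite(f"pics/{n}3.png",camera(n))
a=cv2.resize(cv2.imread("pics/side3.png")[180:380,250:450],None,fx=2,fy=2)
b=cv2.resize(cv2.imread("pics/top3.png")[110:260,350:500],None,fx=2.66,fy=2.66)
cv2.imwrite("pics/c6.png",np.hstack([a[:399],b[:399]]))
```

```text
[ 0.55330202 -0.26136401  0.17244086] [[-5.63185426e-01  8.26328626e-01  1.78277368e-03]
 [ 8.26328942e-01  5.63187275e-01 -7.57117459e-04]
 [-1.62966328e-03  1.04675997e-03 -9.99998124e-01]] [-0.08144564  0.02268343 -5.58299259] 0.4273006163926023
```

View pics/c6.png

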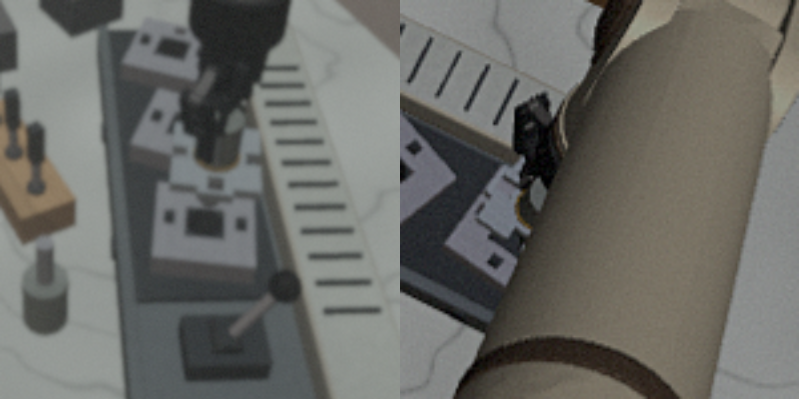

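>>> apply_moves(
  rows=[0,0,-0.2,0,0,0,0,0,-0.4,0,0,0,0,0,-0.6,0,0,0,0,0,-0.8,0,0,0,0,0,-0.95,0,0,0,0,0,-1.1,0,0,0,0,0,-1.2,0,0,0,0,0,-1.3,0,0,0,0,0,-1.4,0,0,0,0,0,-1.45,0,0,0,0,0,-1.5,0,0,0,0,0,-1.5,0,0,0],
)

```text
time: 10.25
ee_pos: [0.5524, -0.2611, 0.096]
tool_rot: [-1.468, -2.777, -0.0]
contact_force: [-0.0, -1.0, -4.7]
finger_gap: 0.428
gripper_force: 71.3
```

>>> apply_moves(
  rows=[0,0,-0.03,0,0,0,0,0,-0.06,0,0,0,0,0,-0.06,0,0,0,0,0,-0.06,0,0,0],
)

```text
time: 10.65
ee_pos: [0.5528, -0.2612, 0.095]
tool_rot: [1.468, 2.776, 0.0]
contact_force: [-4.3, 0.9, 6.3]
finger_gap: 0.428
gripper_force: 72.7
```

>>> apply_moves(
  rows=[0,0,-0.04,0,0,0,0,0,-0.04,0,0,0,0,0,-0.04,0,0,0],
)

```text
time: 10.95
ee_pos: [0.5528, -0.2613, 0.0949]
tool_rot: [1.468, 2.776, 0.001]
contact_force: [-8.6, 4.6, 20.1]
finger_gap: 0.425
gripper_force: 74.0
```

>>> apply_moves(
  rows=[0,0,0.03,0,0,0,0,0,0.03,0,0,0,0,0,0.03,0,0,0,0,0,0.03,0,0,0,0,0,0.03,0,0,0,0,0,0.5,0,0,0,0,0,1.2,0,0,0,0,0,2,0,0,0,0,0.5,2.5,0,0,0,0.2,1.4,2.5,0,0,0,0.4,2.3,2.5,0,0,0,0.5,3.2,2.5,0,0,0],
  gripper=1,
)

```text
time: 12.15
ee_pos: [0.5782, -0.0996, 0.2166]
tool_rot: [1.469, 2.776, 0.001]
contact_force: [-0.3, 0.3, 0.6]
finger_gap: 0.998
gripper_force: 0.0
```

>>> apply_moves(
  rows=[0.2,1,0,0,0,0,0.3,1.9,0,0,0,0,0.4,2.8,0,0,0,0,0.5,3.5,0,0,0,0,0.5,3.5,0,0,0,0,0.5,3.5,0,0,0,0],
)

```text
time: 12.75
ee_pos: [0.6023, 0.075, 0.2158]
tool_rot: [-1.465, -2.779, 0.001]
contact_force: [-0.3, -0.2, -0.0]
finger_gap: 1.002
gripper_force: 0.0
```

Run:
```python
from h import *
o=observe(); print(o['ee_pos'],o['tool_rot'])
for n in("top","side"): cv2.imwrite(f"pics/{n}4.png",camera(n))
im=cv2.imread("pics/top4.png")
u=proj("top",[[.6165,.173,.07]])[0]; print(u,holder(im,*u,24))
b=cv2.resize(im[120:260,190:470],None,fx=2.8,fy=2.8,interpolation=cv2.INTER_CUBIC)
cv2.imwrite("pics/c7.png",b)
```

```text
[0.60231144 0.07498147 0.21580926] [-1.46459330e+00 -2.77874169e+00  7.12828786e-04]Traceback (most recent call last):
  File "<stdin>", line 5, in <module>
  File "h.py", line 45, in holder
    P=plane("top",cv2.findNonZero(m).reshape(-1,2),.07)[:,:2]*1000
                  ^^^^^^^^^^^^^^^^^^^^^^^^^^
AttributeError: 'NoneType' object has no attribute 'reshape'
```

Run:
```python
from h import *
a=cv2.imread("pics/side0.png").astype(int);b=cv2.imread("pics/side4.png").astype(int)
for x0,y0,x1,y1 in((268,140,315,200),(228,205,290,300)): print(abs(a-b)[y0:y1,x0:x1].mean())
s=cv2.resize(cv2.imread("pics/side4.png")[130:330,200:400],None,fx=2.2,fy=2.2)
t=cv2.resize(cv2.imread("pics/top4.png")[120:270,270:430],None,fx=2.25,fy=2.25)
c=np.zeros((440,800,3),np.uint8);c[:,:440]=s;c[:t.shape[0],440:440+t.shape[1]]=t;cv2.imwrite("pics/c7.png",c)
```

```text
2.373640661938534
2.3294284097340126
```

View pics/c7.png

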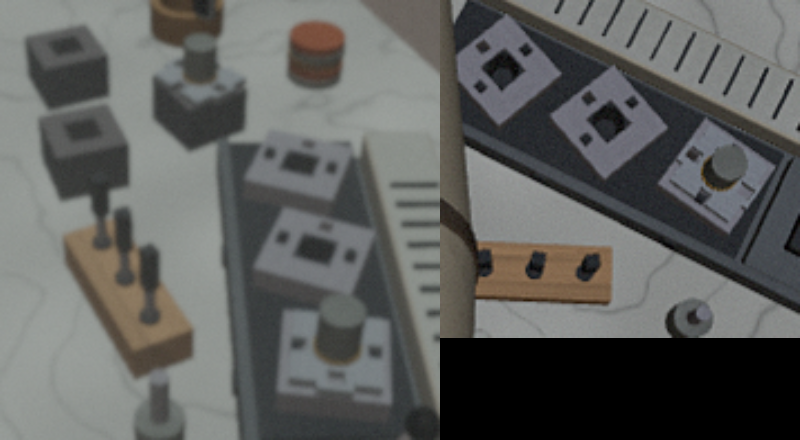

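>>> apply_moves(
  rows=[0.15,1,0,0,0,0,0.28,1.96,0,0,0,0,0.28,1.96,-0.3,0,0,0,0.28,1.96,-0.8,0,0,0,0.28,1.96,-1.3,0,0,0,0.28,1.96,-1.8,0,0,0,0.28,1.96,-2.3,0,0,0,0.28,1.96,-2.6,0,0,0,0.28,1.96,-2.73,0,0,0,0.28,1.96,-2.73,0,0,0,0.28,1.96,-2.73,0,0,0],
)

```text
time: 13.95
ee_pos: [0.6175, 0.1717, 0.0808]
tool_rot: [1.469, 2.776, 0.002]
contact_force: [-0.6, -0.1, 0.9]
finger_gap: 0.998
gripper_force: 0.0
```

>>> apply_moves(
  rows=[0,0,0,0,0,0,0,0,0,0,0,0,0,0,0,0,0,0,0,0,0,0,0,0,0,0,0,0,0,0,0,0,0,0,0,0,0,0,0,0,0,0,0,0,0,0,0,0],
  gripper=-1,
  grip_force=70,
)

```text
time: 14.75
ee_pos: [0.6184, 0.1729, 0.0813]
tool_rot: [1.467, 2.775, 0.005]
contact_force: [3.4, 2.5, 6.0]
finger_gap: 0.426
gripper_force: 69.8
```

>>> apply_moves(
  rows=[0,0,0.5,0,0,0,0,0,1.2,0,0,0,0,0,1.9,0,0,-0.5,0.05,-0.4,2,0,0,-1.4,0.1,-1,2,0,0,-2.3,0.2,-1.6,2,0,0,-3.2,0.3,-2.2,2,0,0,-4.1,0.4,-2.8,2,0,0,-5,0.5,-3.3,2,0,0,-5.9,0.59,-3.85,2,0,0,-6.8,0.59,-3.85,2,0,0,-7.71,0.59,-3.85,2,0,0,-7.71],
)

```text
time: 15.95
ee_pos: [0.6438, -0.0224, 0.1775]
tool_rot: [-2.686, -1.626, 0.008]
contact_force: [-0.4, 0.3, -5.5]
finger_gap: 0.423
gripper_force: 72.3
```

>>> apply_moves(
  rows=[0,0,0,0,0,0,0,0,0,0,0,0,0,0,0,0,0,0],
)

```text
time: 16.25
ee_pos: [0.6456, -0.0194, 0.1794]
tool_rot: [-2.681, -1.635, 0.001]
contact_force: [0.8, 0.4, -4.8]
finger_gap: 0.425
gripper_force: 72.3
```

Run:
```python
from h import *
o=observe(); v=o['tool_rot']; print(o['ee_pos'],v,2*np.degrees(np.arctan2(v[1],v[0]))-90, 2*np.degrees(np.arctan2(2.775,1.467))-90)
```

```text
[ 0.64564367 -0.01942439  0.17936355] [-2.68121656e+00 -1.63547965e+00  7.04483047e-04] -387.2355632466472 34.273782421129795
```

>>> apply_moves(
  rows=[0.04,0,-0.2,0,0,0,0.04,0,-0.4,0,0,0,0.04,0,-0.6,0,0,0,0.04,0,-0.8,0,0,0,0.04,0,-1,0,0,0,0.04,0,-1.15,0,0,0,0.04,0,-1.3,0,0,0,0.04,0,-1.4,0,0,0,0.04,0,-1.5,0,0,0,0.04,0,-1.58,0,0,0,0.04,0,-1.62,0,0,0,0.04,0,-1.62,0,0,0],
)

```text
time: 17.45
ee_pos: [0.6477, -0.0206, 0.0985]
tool_rot: [-2.684, -1.632, 0.001]
contact_force: [-0.9, 0.5, -5.7]
finger_gap: 0.429
gripper_force: 72.1
```

>>> apply_moves(
  rows=[0,0,-0.03,0,0,0,0,0,-0.06,0,0,0,0,0,-0.08,0,0,0,0,0,-0.08,0,0,0],
)

```text
time: 17.85
ee_pos: [0.6476, -0.0205, 0.0963]
tool_rot: [-2.684, -1.631, 0.001]
contact_force: [-6.5, 0.7, 6.7]
finger_gap: 0.429
gripper_force: 73.7
```

>>> apply_moves(
  rows=[0,0,0.03,0,0,0,0,0,0.03,0,0,0,0,0,0.03,0,0,0,0,0,0.03,0,0,0,0,0,0.03,0,0,0,0,0,0.5,0,0,0,0,0,1.3,0,0,0,0,0,2.2,0,0,0,-0.5,0.5,2.7,0,0,0.9,-1,1.2,2.7,0,0,1.9,-1.3,2,2.7,0,0,2.9,-1.6,2.8,2.7,0,0,3.84],
  gripper=1,
)

```text
time: 19.05
ee_pos: [0.5674, 0.1203, 0.2305]
tool_rot: [2.151, 2.289, 0.002]
contact_force: [0.4, 0.3, 1.1]
finger_gap: 1.001
gripper_force: 0.0
```

>>> apply_moves(
  rows=[0,0.8,0,0,0,0,0,1,0,0,0,0,0,1,0,0,0,0,0,1,0,0,0,0],
)

```text
time: 19.45
ee_pos: [0.5684, 0.1677, 0.2295]
tool_rot: [2.157, 2.282, -0.002]
contact_force: [-0.1, -1.2, -0.6]
finger_gap: 0.998
gripper_force: 0.0
```

Run:
```python
from h import *
o=observe(); print(o['ee_pos'],o['tool_rot'])
for n in("top","side"): cv2.imwrite(f"pics/{n}5.png",camera(n))
s=cv2.resize(cv2.imread("pics/side5.png")[180:330,220:390],None,fx=2.6,fy=2.6,interpolation=cv2.INTER_CUBIC)
t=cv2.resize(cv2.imread("pics/top5.png")[110:270,265:425],None,fx=2.2,fy=2.2,interpolation=cv2.INTER_CUBIC)
c=np.zeros((400,800,3),np.uint8);c[:s.shape[0],:s.shape[1]]=s;c[:t.shape[0],445:445+t.shape[1]]=t;cv2.imwrite("pics/c8.png",c)
```

```text
[0.56837192 0.16769262 0.22954256] [ 2.15745134e+00  2.28248496e+00 -1.51670232e-03]
```

View pics/c8.png

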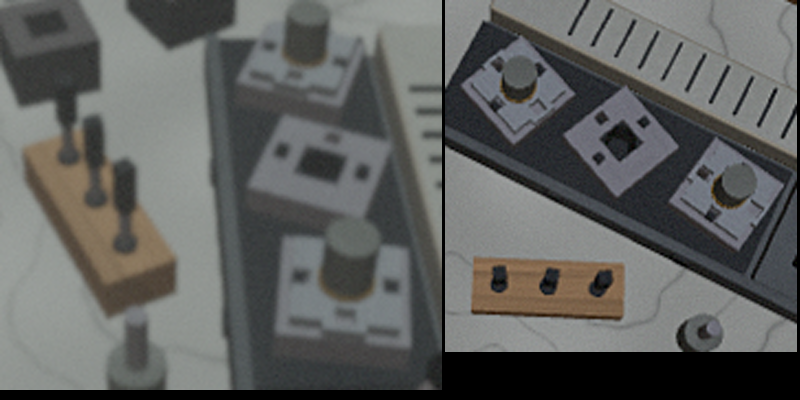

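```bash
cat >> h.py <<'E'
def block(im):
    h=cv2.cvtColor(cv2.GaussianBlur(im,(3,3),0),cv2.COLOR_BGR2HSV)
    m=cv2.inRange(h,(5,70,70),(22,255,255)); m[:200]=0; m[:,:200]=0; m[:,420:]=0
    m=cv2.morphologyEx(m,cv2.MORPH_CLOSE,np.ones((3,3)))
    c=max(cv2.findContours(m,0,1)[0],key=cv2.contourArea)
    P=plane("top",c.reshape(-1,2),.04)[:,:2]*1000
    return c,cv2.minAreaRect(P.astype(np.float32))
def pins(im):
    c,_=block(im); x,y,w,hh=cv2.boundingRect(c)
    g=cv2.GaussianBlur(im,(3,3),0).max(2)
    m=np.zeros_like(g); m[y-8:y+hh,x:x+w]=(g[y-8:y+hh,x:x+w]<52)*255
    out=[]
    for k in cv2.findContours(m,0,1)[0]:
        if cv2.contourArea(k)>15: out.append((cv2.boundingRect(k),cv2.minAreaRect(k)))
    return sorted(out)
E
python3 - <<'E'
from h import *
im=cv2.imread("pics/top5.png")
c,r=block(im); print(cv2.boundingRect(c),r)
for b,r in pins(im): print(b,np.round(r[0],1),np.round(r[1],1),r[2])
print('tops',plane("top",[(265+(x)/2.2,110+y/2.2) for x,y in((498-445,272),(551-445,274),(605-445,277))],.125))
# predicted pixels of collar and top for the pins from block
E
```

```text
(277, 227, 69, 28) ((430.4019470214844, -75.6854019165039), (61.9861946105957, 166.98284912109375), 3.862161636352539)
(286, 232, 7, 10) [289.  236.5] [9. 6.] 90.0
(309, 233, 7, 10) [312.  237.5] [9. 6.] 90.0
(331, 234, 9, 11) [335.3 238.3] [ 6.4 11.3] 45.0
tops [[ 0.42843851 -0.0205741   0.125     ]
 [ 0.4323946  -0.07539559  0.125     ]
 [ 0.4354259  -0.13130018  0.125     ]]
```

>>> apply_moves(
  rows=[-0.6,-0.8,0,0,0,0,-1.2,-1.6,0,0,0,0,-1.8,-2.4,0,0,0,0,-2.4,-3.2,0,0,0,0,-2.81,-3.77,0,0,0,0,-2.81,-3.77,-0.3,0,0,0,-2.81,-3.77,-1,0,0,0,-2.81,-3.77,-1.6,0,0,0,-2.81,-3.77,-2.2,0,0,0,-2.81,-3.77,-2.6,0,0,0,-2.81,-3.77,-2.81,0,0,0,-2.81,-3.77,-2.81,0,0,0],
)

```text
time: 20.75
ee_pos: [0.4264, -0.0203, 0.0883]
tool_rot: [-2.158, -2.281, 0.003]
contact_force: [0.8, 1.0, 0.5]
finger_gap: 0.998
gripper_force: 0.0
```

Run:
```python
from h import *
o=observe(); print(o['ee_pos'],o['tool_rot'],o['contact_force'])
im=camera("side"); cv2.imwrite("pics/side6.png",im)
cv2.imwrite("pics/c9.png",cv2.resize(im[150:310,200:340],None,fx=3.2,fy=3.2,interpolation=cv2.INTER_CUBIC))
```

```text
[ 0.42643809 -0.02028422  0.08828123] [-2.15783752 -2.28110785  0.00338733] [0.75634328 1.04317851 0.48414323]
```

View pics/c9.png

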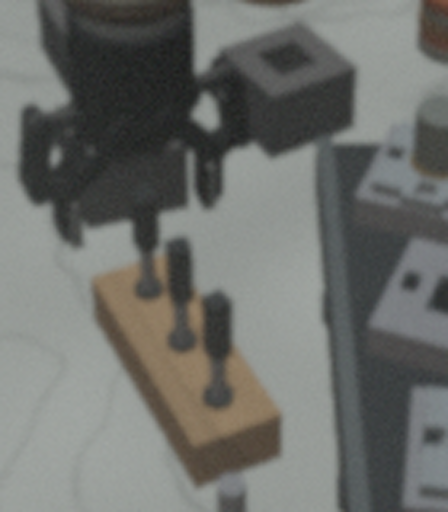

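>>> apply_moves(
  rows=[0,0,0,0,0,0,0,0,0,0,0,0,0,0,0,0,0,0,0,0,0,0,0,0,0,0,0,0,0,0,0,0,0,0,0,0,0,0,0,0,0,0,0,0,0,0,0,0,0,0,0,0,0,0,0,0,0,0,0,0],
  gripper=-1,
  grip_force=40,
)

```text
time: 21.8
ee_pos: [0.4278, -0.019, 0.0896]
tool_rot: [2.156, 2.284, 0.001]
contact_force: [-0.8, -0.7, 5.1]
finger_gap: 0.157
gripper_force: 40.8
```

Run:
```python
from h import *
# targets: pin hole centres from refined spindle poses; cross-check of seated holder's pin hole
for n,c,a in(("s0",(647.4,-18.4),46.74),("s2",(552.7,-260.6),59.47)):
    a=np.radians(a); print(n,np.array(c)+34*np.array([np.cos(a),np.sin(a)]))
im=cv2.imread("pics/top5.png"); b=cv2.GaussianBlur(im,(3,3),0).astype(int)
for c in((647.4,-18.4),(552.7,-260.6)):
    u=proj("top",[[c[0]/1e3,c[1]/1e3,.085]])[0]
    x0,y0=(u-26).astype(int); m=np.zeros(im.shape[:2],np.uint8)
    s=np.s_[y0:y0+52,x0:x0+52]; m[s]=((b[...,0]-b[...,1]>=4)&(b[...,1]>55))[s]*255
    m=cv2.morphologyEx(m,cv2.MORPH_OPEN,np.ones((3,3)))
    P=plane("top",cv2.findNonZero(m).reshape(-1,2),.085)[:,:2]*1000
    print(cv2.minAreaRect(P.astype(np.float32)))
print(observe()['ee_pos'],observe()['finger_gap'])
```

```text
s0 [670.70054356   6.36054664]
s2 [ 569.97164101 -231.31364794]
((644.551025390625, -15.932533264160156), (119.12796783447266, 125.28963470458984), 6.345062255859375)
((551.6642456054688, -258.2032165527344), (123.68006896972656, 122.90399932861328), 4.165714263916016)
[ 0.4277971  -0.01902288  0.08961979] 0.15673994426531157
```

>>> apply_moves(
  rows=[0,0,0.5,0,0,0,0,0,1.2,0,0,0,0,0,2,0,0,0,0.4,0,2.7,0,0,0,1.3,0.1,2.8,0,0,0,2.2,0.2,2.8,0,0,0,3.1,0.3,2.8,0,0,0,4,0.4,2.8,0,0,0,4.6,0.5,2.8,0,0,0,4.85,0.54,2.8,0,0,0,4.85,0.54,2.8,0,0,0,4.85,0.54,2.8,0,0,0],
)

```text
time: 23.0
ee_pos: [0.6691, 0.0077, 0.2282]
tool_rot: [-2.156, -2.283, 0.003]
contact_force: [-0.5, -0.3, -1.9]
finger_gap: 0.159
gripper_force: 40.3
```

Run:
```python
from h import *
o=observe(); print(o['ee_pos'],o['tool_rot'],o['contact_force'],o['finger_gap'])
im=camera("side"); cv2.imwrite("pics/side7.png",im); camera("top")
print(observe()['ee_pos'])
p=proj("side",[[.6707,.0064,.085],[.6707,.0064,.141],[.6707,.0064,.175]]); print(p)
cv2.imwrite("pics/c10.png",cv2.resize(im[110:260,270:400],None,fx=4,fy=4,interpolation=cv2.INTER_CUBIC))
```

```text
[0.66910073 0.00769911 0.22817036] [-2.15555977 -2.28347341  0.00267977] [-0.51628133 -0.26881659 -1.93567947] 0.15949631752925728
[0.66889847 0.00745593 0.228966  ]
[[339.47705219 192.55949857]
 [341.6632359  172.50051214]
 [343.06157652 159.65224051]]
```

View pics/c10.png

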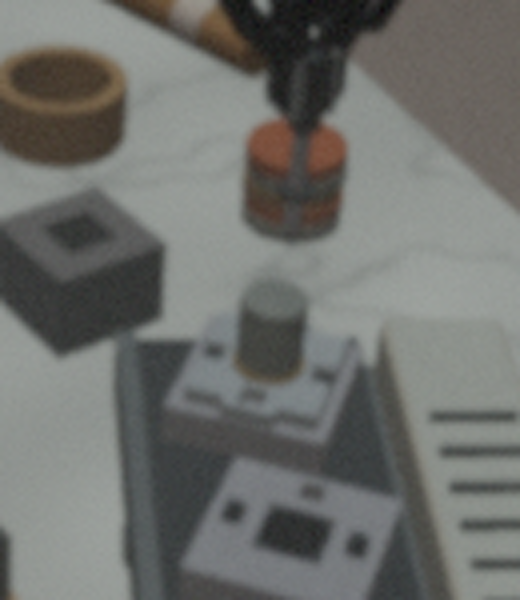

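>>> apply_moves(
  rows=[0.03,0,-0.4,0,0,0,0.03,0,-0.8,0,0,0,0.03,0,-1,0,0,0,0.03,0,-1.1,0,0,0,0.03,0,-1.2,0,0,0,0.03,0,-1.3,0,0,0,0.03,0,-1.4,0,0,0,0.03,0,-1.4,0,0,0],
)

```text
time: 23.9
ee_pos: [0.6712, 0.0079, 0.1587]
tool_rot: [-2.156, -2.284, 0.001]
contact_force: [0.2, -0.3, -1.3]
finger_gap: 0.158
gripper_force: 40.3
```

>>> apply_moves(
  rows=[0,0,-0.1,0,0,0,0,0,-0.2,0,0,0,0,0,-0.3,0,0,0,0,0,-0.4,0,0,0,0,0,-0.46,0,0,0,0,0,-0.46,0,0,0,0,0,-0.46,0,0,0],
)

```text
time: 24.6
ee_pos: [0.6716, 0.0078, 0.1362]
tool_rot: [-2.157, -2.285, 0.0]
contact_force: [0.1, 0.8, -0.9]
finger_gap: 0.155
gripper_force: 40.3
```

>>> apply_moves(
  rows=[0,0,-0.02,0,0,0,0,0,-0.02,0,0,0,0,0,-0.02,0,0,0,0,0,0,0,0,0,0,0,0,0,0,0,0,0,0.4,0,0,0,0,0,1,0,0,0,0,0,1.6,0,0,0,-0.3,0.5,2,0,0,0,-0.8,1.3,2,0,0,0,-1.4,2,2,0,0,0,-1.8,2.7,2,0,0,0],
  gripper=1,
)

```text
time: 25.8
ee_pos: [0.5797, 0.1443, 0.2367]
tool_rot: [-2.156, -2.284, -0.0]
contact_force: [0.3, 0.5, -0.4]
finger_gap: 1.004
gripper_force: 0.0
```

Run:
```python
from h import *
im=camera("top"); cv2.imwrite("pics/top8.png",im); cv2.imwrite("pics/side8.png",camera("side"))
c,r=block(im); print(cv2.boundingRect(c),r)
for b,r in pins(im): print(b,np.round(r[0],1),np.round(r[1],1),r[2])
# seated pin: dark blob near expected grip-top pixel
u=proj("top",[[.6707,.0064,.095],[.6707,.0064,.17]]); print(u)
g=cv2.GaussianBlur(im,(3,3),0).max(2); x0,y0=(u.mean(0)-9).astype(int)
print(g[y0:y0+20:1,x0:x0+20:2])
u=proj("side",[[.6707,.0064,.095],[.6707,.0064,.17]]); print(u)
g=cv2.GaussianBlur(cv2.imread("pics/side8.png"),(3,3),0).max(2); print(g[155:196:2,328:358:2])
o=observe(); print(o['ee_pos'],o['tool_rot'])
```

```text
(277, 228, 69, 27) ((429.53509521484375, -75.45269775390625), (62.07366943359375, 166.85765075683594), 4.709780693054199)
(309, 233, 7, 11) [312. 238.] [10.  6.] 90.0
(331, 234, 9, 10) [335.3 238.3] [ 6.4 11.3] 45.0
[[288.73971904 137.36251002]
 [289.00769478 125.59628374]]
[[134  61  43  48  52  56  58  59  57  57]
 [118  49  44  45  46  49  52  59  58  57]
 [ 94  44  45  44  46  46  46  59  59  61]
 [ 69  44  46  45  46  45  46  54  60  65]
 [ 52  45  46  44  44  47  50  48  51  66]
 [ 43  45  45  42  42  44  47  45  45  69]
 [ 42  45  45  42  32  32  33  45  56  91]
 [ 45  45  46  43  21  20  21  46  83 115]
 [ 45  45  48  44  19  18  20  58 108 125]
 [ 44  45  46  43  21  16  23  82 122 127]
 [ 44  44  45  43  22  14  26 105 126 127]
 [ 44  44  45  44  20  14  29 115 127 127]
 [ 46  46  44  42  22  19  33 120 128 124]
 [ 47  46  44  46  31  32  42 117 122 111]
 [ 46  45  47  63  40  47  45 101 105  97]
 [ 45  45  61  79  41  51  44  89  92  89]
 [ 45  47  90  85  40  51  49  87  87  86]
 [ 44  53 117  88  38  48  59  88  87  87]
 [ 43  62 120  98  33  39  68  88  88  88]
 [ 54  8
[... 791 characters left out ...]
47 146 142 137 130 111  71  51  58  95 132 142 145 147 147]
 [145 142 135 126 121 115  92  72  90 124 141 144 145 145 143]
 [143 137 122 112 109 107 102  98 112 135 141 140 142 141 142]
 [142 127 111 107 107 106 104 104 109 124 135 138 144 147 149]
 [139 112 104 107 107 106 105 105 106 113 133 138 143 147 150]
 [132  98  88  98 104 107 104 102  98 110 140 144 144 146 148]
 [123  86  69  78  86  91  89  83  77 104 142 149 150 150 151]
 [120  81  66  67  69  68  67  64  65 100 137 147 150 151 152]
 [118  80  66  68  67  67  64  62  64 103 131 138 142 145 142]
 [113  76  66  66  67  67  65  62  68 110 132 132 134 134 123]]
[0.57804531 0.15079148 0.23661772] [-2.14213072 -2.2924269  -0.00330609]
```

>>> apply_moves(
  rows=[-0.5,-0.8,0,0,0,0,-1,-1.6,0,0,0,0,-1.5,-2.4,0,0,0,0,-2,-3.2,0,0,0,0,-2.5,-3.9,0,0,0,0,-2.92,-4.53,-0.2,0,0,0,-2.92,-4.53,-0.8,0,0,0,-2.92,-4.53,-1.5,0,0,0,-2.92,-4.53,-1.5,0,0,0,-2.92,-4.53,-1.5,0,0,0],
)

```text
time: 26.9
ee_pos: [0.4354, -0.0839, 0.1615]
tool_rot: [-2.156, -2.284, 0.001]
contact_force: [1.6, 0.1, 0.5]
finger_gap: 1.002
gripper_force: 0.0
```

>>> apply_moves(
  rows=[-0.05,0.15,0,0,0,0,-0.05,0.15,-0.4,0,0,0,-0.05,0.15,-0.8,0,0,0,-0.05,0.15,-1.2,0,0,0,-0.05,0.15,-1.44,0,0,0,-0.05,0.15,-1.44,0,0,0,-0.05,0.15,-1.44,0,0,0],
)

```text
time: 27.6
ee_pos: [0.4338, -0.076, 0.0901]
tool_rot: [2.156, 2.284, 0.001]
contact_force: [0.2, -0.5, 0.0]
finger_gap: 1.0
gripper_force: 0.0
```

>>> apply_moves(
  rows=[0,0,0,0,0,0,0,0,0,0,0,0,0,0,0,0,0,0,0,0,0,0,0,0,0,0,0,0,0,0,0,0,0,0,0,0,0,0,0,0,0,0,0,0,0,0,0,0,0,0,0,0,0,0,0,0,0,0,0,0],
  gripper=-1,
)

```text
time: 28.6
ee_pos: [0.4332, -0.0761, 0.0894]
tool_rot: [2.156, 2.284, 0.001]
contact_force: [-0.9, 0.3, 5.5]
finger_gap: 0.155
gripper_force: 40.7
```

>>> apply_moves(
  rows=[0,0,0.5,0,0,0,0,0,1.2,0,0,0,0,0,2,0,0,0,0.2,-0.2,2.7,0,0,0,0.7,-0.8,2.8,0,0,0,1.2,-1.4,2.8,0,0,0,1.7,-2,2.8,0,0,0,2.2,-2.5,2.8,0,0,0,2.6,-2.9,2.8,0,0,0,2.74,-3.11,2.8,0,0,0,2.74,-3.11,2.8,0,0,0,2.74,-3.11,2.8,0,0,0],
)

```text
time: 29.8
ee_pos: [0.5689, -0.2308, 0.2284]
tool_rot: [-2.155, -2.283, 0.001]
contact_force: [0.3, 0.8, -1.1]
finger_gap: 0.156
gripper_force: 40.0
```

>>> apply_moves(
  rows=[0,0,0,0,0,0,0,0,0,0,0,0],
)

```text
time: 30.0
ee_pos: [0.5696, -0.2304, 0.2295]
tool_rot: [-2.155, -2.285, -0.001]
contact_force: [0.5, 0.1, -1.4]
finger_gap: 0.158
gripper_force: 40.0
```

>>> apply_moves(
  rows=[0.01,-0.02,-0.4,0,0,0,0.01,-0.02,-0.8,0,0,0,0.01,-0.02,-1,0,0,0,0.01,-0.02,-1.1,0,0,0,0.01,-0.02,-1.2,0,0,0,0.01,-0.02,-1.3,0,0,0,0.01,-0.02,-1.4,0,0,0,0.01,-0.02,-1.4,0,0,0],
)

```text
time: 30.8
ee_pos: [0.5702, -0.2325, 0.1588]
tool_rot: [-2.156, -2.284, 0.0]
contact_force: [-0.1, 0.1, -0.9]
finger_gap: 0.158
gripper_force: 40.0
```

>>> apply_moves(
  rows=[0,0,-0.1,0,0,0,0,0,-0.2,0,0,0,0,0,-0.3,0,0,0,0,0,-0.4,0,0,0,0,0,-0.46,0,0,0,0,0,-0.48,0,0,0,0,0,-0.48,0,0,0],
)

```text
time: 31.5
ee_pos: [0.5705, -0.2326, 0.135]
tool_rot: [-2.156, -2.284, 0.0]
contact_force: [0.2, 0.0, -0.7]
finger_gap: 0.157
gripper_force: 40.0
```

>>> apply_moves(
  rows=[0,0,0,0,0,0,0,0,0,0,0,0,0,0,0,0,0,0,0,0,0,0,0,0,0,0,0.5,0,0,0,0,0,1.2,0,0,0,0,0,1.9,0,0,0,-0.1,-0.6,2,0,0,-0.8,-0.2,-1.4,2,0,0,-1.6,-0.4,-2.2,2,0,0,-2.4,-0.51,-3.2,2,0,0,-3.06,-0.51,-3.2,2,0,0,-3.06],
  gripper=0,
)

```text
time: 32.7
ee_pos: [0.5404, -0.402, 0.2357]
tool_rot: [2.599, 1.756, -0.008]
contact_force: [-0.1, -1.5, -0.2]
finger_gap: 0.493
gripper_force: 0.0
```

Run:
```python
from h import *
print('guard',tri((403,386),(468,202)))
for n in("top","side"): cv2.imwrite(f"pics/{n}9.png",camera(n))
o=observe(); v=o['tool_rot'];print(o['ee_pos'],2*np.degrees(np.arctan2(v[1],v[0]))-90,o['finger_gap'])
for p in((.6707,.0064),(.57,-.2315)):
  for z in(.085,.125,.17): print(z,proj("side",[[*p,z]])[0],proj("top",[[*p,z]])[0])
s=cv2.resize(cv2.imread("pics/side9.png")[140:340,300:410],None,fx=3,fy=3,interpolation=cv2.INTER_CUBIC)
t=cv2.resize(cv2.imread("pics/top9.png")[110:240,265:420],None,fx=3,fy=3,interpolation=cv2.INTER_CUBIC)
c=np.zeros((600,800,3),np.uint8);c[:,:330]=s;c[:390,335:800]=t;cv2.imwrite("pics/c11.png",cv2.convertScaleAbs(c,alpha=1.5))
```

```text
guard (array([ 0.5580989 , -0.44870353,  0.04783669]), np.float64(0.021265703766688872))
[ 0.54377849 -0.39467012  0.23501896] -21.367349653129523 0.5030004976832811
0.085 [339.47705219 192.55949857] [288.70656772 138.81810371]
0.125 [341.02417078 178.36770003] [288.84266923 132.84220655]
0.17 [342.85241076 161.57500052] [289.00769478 125.59628374]
0.085 [352.07006513 274.75453289] [381.95666155 188.22149254]
0.125 [354.35783656 259.71798179] [385.44866305 183.87813898]
0.17 [357.09466177 241.70226342] [389.69071279 178.60260909]
```

View pics/c11.png

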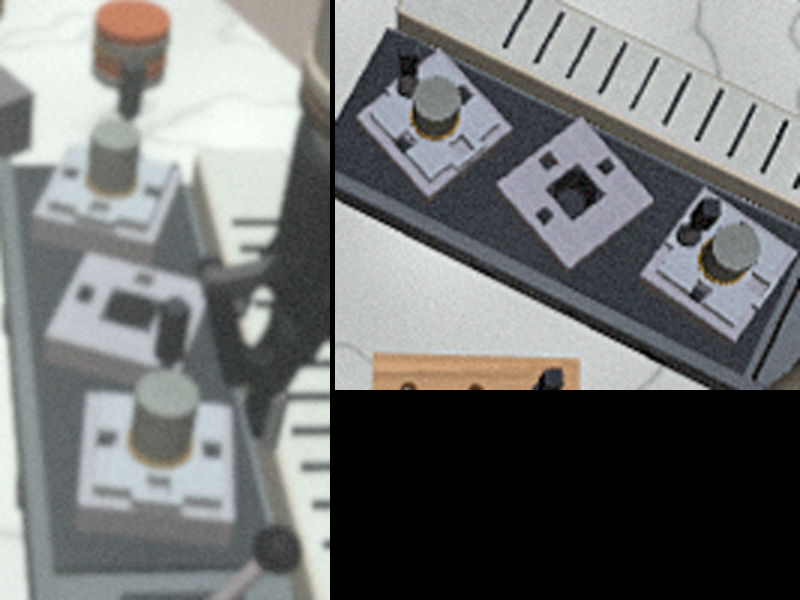

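```bash
python3 -c "
from h import *
print(plane('side',[(392.3,322.7)],.142)); print(observe()['ee_pos'])"
```

```text
[[ 0.54599686 -0.38983418  0.142     ]]
[ 0.54377849 -0.39467012  0.23501896]
```

>>> apply_moves(
  rows=[0,0,-0.6,0,0,0,0,0,-1.2,0,0,0,0,0,-1.6,0,0,0,0,0,-1.9,0,0,0,0,0,-2.1,0,0,0,0,0,-2.1,0,0,0,0,0,-2.1,0,0,0],
)

```text
time: 33.5
ee_pos: [0.5457, -0.3927, 0.131]
tool_rot: [2.59, 1.776, 0.001]
contact_force: [0.2, -0.5, 0.8]
finger_gap: 0.503
gripper_force: 0.0
```

>>> apply_moves(
  rows=[-0.2,0.08,0,0,0,0,-0.4,0.16,0,0,0,0,-0.6,0.24,0,0,0,0,-0.8,0.32,0,0,0,0,-1,0.4,0,0,0,0,-1.2,0.48,0,0,0,0,-1.35,0.54,0,0,0,0,-1.45,0.58,0,0,0,0,-1.5,0.6,0,0,0,0,-1.54,0.62,0,0,0,0,-1.54,0.62,0,0,0,0],
)

```text
time: 34.6
ee_pos: [0.4679, -0.3615, 0.1302]
tool_rot: [-2.591, -1.775, 0.0]
contact_force: [-0.6, -0.4, -0.3]
finger_gap: 0.501
gripper_force: 0.0
```

>>> apply_moves(
  rows=[-0.05,0.02,0,0,0,0,-0.1,0.04,0,0,0,0,-0.15,0.06,0,0,0,0,-0.15,0.06,0,0,0,0],
)

```text
time: 35.0
ee_pos: [0.4635, -0.3596, 0.1307]
tool_rot: [2.586, 1.773, 0.004]
contact_force: [8.1, -3.6, -7.1]
finger_gap: 0.501
gripper_force: 4.6
```

Stop reached. Relieve, lift clear, and check.

>>> apply_moves(
  rows=[0.1,-0.04,0,0,0,0,0.22,-0.09,0,0,0,0,0.22,-0.09,0,0,0,0,0.22,-0.09,0.6,0,0,0,0.22,-0.09,1.3,0,0,0,0.22,-0.09,2.2,0,0,0,0,0.9,2.6,0,0,0,0,1.8,2.6,0,0,0,0,2.7,2.6,0,0,0,0,3.5,2.6,0,0,0,0,3.5,2.6,0,0,0,0,3.5,2.6,0,0,0],
)

```text
time: 36.2
ee_pos: [0.4604, -0.1828, 0.2604]
tool_rot: [-2.59, -1.779, -0.0]
contact_force: [-0.2, -0.1, -0.2]
finger_gap: 0.499
gripper_force: 0.0
```

Run:
```python
from h import *
a=[cv2.imread("pics/side0.png"),camera("side")]; t=[cv2.imread("pics/top0.png"),camera("top")]
def dark(im,x0,y0,x1,y1):
    g=cv2.GaussianBlur(im,(5,5),0).max(2)[y0:y1,x0:x1]; i=np.unravel_index(g.argmin(),g.shape); return i[1]+x0,i[0]+y0,g.min()
for im in a: print('side knob',dark(im,335,312,400,335))
for im in a: print('knob region', cv2.GaussianBlur(im,(3,3),0).max(2)[322,335:360:3])
s9=cv2.imread("pics/side9.png").astype(int)
print('pins region vs before', abs(a[1]-s9)[150:300,305:362].mean(), 'plain', abs(a[1].astype(int)-a[0])[295:348,258:288].mean(),'jar',abs(a[1].astype(int)-a[0])[160:190,160:192].mean())
cv2.imwrite("pics/sf.png",a[1]); cv2.imwrite("pics/tf.png",t[1]); print(observe()['ee_pos'],observe()['contact_force'])
```

```text
side knob (np.int64(346), np.int64(327), np.uint8(33))
side knob (np.int64(348), np.int64(325), np.uint8(37))
knob region [59 45 35 41 42 36 39 58 60]
knob region [50 40 43 47 40 40 61 61 61]
pins region vs before 14.467524366471736 plain 5.180922431865828 jar 5.393055555555556
[ 0.46021749 -0.18499813  0.2603607 ] [-0.14366389  0.24334793  0.29327779]
```

Run:
```python
from h import *
def sh(n0,n1,x0,y0,x1,y1):
    A=cv2.GaussianBlur(cv2.imread(n0),(3,3),0);B=cv2.GaussianBlur(cv2.imread(n1),(3,3),0)
    r=cv2.matchTemplate(B[y0-12:y1+12,x0-12:x1+12],A[y0:y1,x0:x1],cv2.TM_CCOEFF_NORMED); _,v,_,l=cv2.minMaxLoc(r); return l[0]-12,l[1]-12,round(v,3)
S,F,T,G="pics/side0.png","pics/sf.png","pics/top0.png","pics/tf.png"
print('knob+rod',sh(S,F,334,312,372,352),sh(T,G,432,215,456,242))
print('jar',sh(S,F,164,163,190,190),sh(T,G,145,246,175,272)); print('plain',sh(S,F,258,296,288,348),sh(T,G,368,250,395,274))
print('pins', sh("pics/side9.png",F,335,155,350,190),sh("pics/side9.png",F,345,236,366,290),sh("pics/top9.png",G,280,122,320,150),sh("pics/top9.png",G,375,172,400,195))
```

```text
knob+rod (-1, 0, 0.96) (8, 4, 0.643)
jar (0, 0, 0.999) (0, 0, 0.999)
plain (0, 0, 0.999) (-11, -8, 0.122)
pins (0, 0, 0.997) (0, 0, 0.998) (0, 0, 0.999) (-9, -12, 0.429)
```

```bash
python3 -c "
from workcell import job
print(job.hand_in())"
```

```text
the job is handed in; nothing more can be done
None
```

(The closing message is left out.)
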